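# Release the large chocolate balls

## Task

Two small lever dispensers for chocolate balls stand on the worktop. On the one loaded with the large balls, press the round paddle down with the fingertips and keep it down until all three balls have rolled under the raised gate into the tray, then let the lever come back up. Do not touch the balls or the gates, and leave the other dispenser and the crockery alone.

Things in the scene. Friction and masses are not known exactly. Their poses are not given: they have to be found in the camera images.
- dispenser_large: fixed steel dispenser with three 30 mm (large) balls; the two units are alike and may swap places. Origin on the worktop under the gate, z up. Chute along x, 9 degrees down to -x: hopper x 2 to 104 mm, 34 wide; walled tray x -2 to -105 mm, 64 wide; floor 35 mm high at the gate. Lever lies along y on a fork at y -95 (95 high), black paddle at y -180. Unit 215 (x) by 240 mm (y +35 to -205).
- paddle_large (a point): centre of the top of that unit's press paddle: a round black disc 50 mm across and 7 mm thick, free below; this point is 90 mm above the worktop when the lever rests. It moves with the lever on an arc of 85 mm radius about the fork and is about 37 mm lower at full press.
- lever_large (a joint): angle of that unit's rocking lever, rad: 0 at rest (paddle up, gate shut), 0.45 at the stop (paddle fully down). Pressing the paddle down lifts the gate at the other end; balls of 30 mm run under it from about 0.3 on. A spring brings it back; pressing takes about 2 to 5 N at the paddle.
- gate_large: that unit's gate: an upright steel plate 30 mm wide, 4 mm thick, 47 mm high, across the chute, worked by the end of the lever away from the paddle; it slides straight up by 95 mm per rad of the lever. Origin near its top, 85 mm above the worktop when shut.
- large_ball_1: loose copper-foiled chocolate ball, 30 mm across. Its origin is a point of its skin that turns as it rolls: use its centre point. Starts in the hopper of the dispenser with the large balls, behind the gate.
- large_ball_1_center (a point): centre of that 30 mm ball.
- large_ball_2: loose copper-foiled chocolate ball, 30 mm across. Its origin is a point of its skin that turns as it rolls: use its centre point. Starts in the hopper of the dispenser with the large balls, behind the gate.
- large_ball_2_center (a point): centre of that 30 mm ball.
- large_ball_3: loose copper-foiled chocolate ball, 30 mm across. Its origin is a point of its skin that turns as it rolls: use its centre point. Starts in the hopper of the dispenser with the large balls, behind the gate.
- large_ball_3_center (a point): centre of that 30 mm ball.
- dispenser_small: fixed steel dispenser with three 22 mm (small) balls; the two units are alike and may swap places. Origin on the worktop under the gate, z up. Chute along x, 9 degrees down to -x: hopper x 2 to 104 mm, 34 wide; walled tray x -2 to -105 mm, 64 wide; floor 35 mm high at the gate. Lever lies along y on a fork at y -95 (95 high), black paddle at y -180. Unit 215 (x) by 240 mm (y +35 to -205).
- paddle_small (a point): centre of the top of that unit's press paddle: a round black disc 50 mm across and 7 mm thick, free below; this point is 90 mm above the worktop when the lever rests. It moves with the lever on an arc of 85 mm radius about the fork and is about 37 mm lower at full press.
- lever_small (a joint): angle of that unit's rocking lever, rad: 0 at rest (paddle up, gate shut), 0.45 at the stop (paddle fully down). Pressing the paddle down lifts the gate at the other end; balls of 30 mm run under it from about 0.3 on. A spring brings it back; pressing takes about 2 to 5 N at the paddle.
- gate_small: that unit's gate: an upright steel plate 30 mm wide, 4 mm thick, 47 mm high, across the chute, worked by the end of the lever away from the paddle; it slides straight up by 95 mm per rad of the lever. Origin near its top, 85 mm above the worktop when shut.
- small_ball_1: loose copper-foiled chocolate ball, 22 mm across. Its origin is a point of its skin that turns as it rolls: use its centre point. Starts in the hopper of the dispenser with the small balls, behind the gate.
- small_ball_1_center (a point): centre of that 22 mm ball.
- small_ball_2: loose copper-foiled chocolate ball, 22 mm across. Its origin is a point of its skin that turns as it rolls: use its centre point. Starts in the hopper of the dispenser with the small balls, behind the gate.
- small_ball_2_center (a point): centre of that 22 mm ball.
- small_ball_3: loose copper-foiled chocolate ball, 22 mm across. Its origin is a point of its skin that turns as it rolls: use its centre point. Starts in the hopper of the dispenser with the small balls, behind the gate.
- small_ball_3_center (a point): centre of that 22 mm ball.
- white_cup: white cup 68x90x72 mm, loose bystander; origin at the centre of its underside.
- milk_jug_large: steel milk jug 70x100x110 mm, loose bystander; origin at the centre of its underside.
- espresso_cup_1: small white cup with coffee, 64x86x56 mm, loose bystander; origin at the centre of its underside.
- cinnamon_shaker: shaker with black cap 64x64x110 mm, loose bystander; origin at the centre of its underside.

How it is judged:
On the way:
1. the lever of the dispenser with the large balls is pressed down (more than 0.2 rad) (value of joint lever_large above 0.2 rad), for 0.1 s.
At the end, for the whole second after the job is handed in: All three large balls lie at rest (under 0.03 m/s) in their dispenser's tray, centres 20 to 105 mm in front of the gate and within the tray's width; both levers are back up (under 0.06 rad); the small balls are still in their hopper behind the gate (x of large_ball_1_center in the frame of dispenser_large between -0.105 and -0.02 m and y of large_ball_1_center in the frame of dispenser_large between -0.035 and 0.035 m and z of each of large_ball_1_center, large_ball_2_center, large_ball_3_center in the frame of dispenser_large below 0.07 m and linear speed of each of large_ball_1, large_ball_2, large_ball_3 below 0.03 m/s and x of large_ball_2_center in the frame of dispenser_large between -0.105 and -0.02 m and y of large_ball_2_center in the frame of dispenser_large between -0.035 and 0.035 m and x of large_ball_3_center in the frame of dispenser_large between -0.105 and -0.02 m and y of large_ball_3_center in the frame of dispenser_large between -0.035 and 0.035 m and x of each of small_ball_1_center, small_ball_2_center, small_ball_3_center in the frame of dispenser_small above 0.005 m and horizontal distance between each of small_ball_1_center, small_ball_2_center, small_ball_3_center and dispenser_small below 0.12 m and value of joint each of lever_large, lever_small below 0.06 rad); the robot touches nothing.
It fails at once if the lever of the dispenser with the small balls is pressed (more than 0.1 rad) (value of joint lever_small above 0.1 rad).
It fails at once if the robot touches a ball (contact force between any of the fingers, the arm and large_ball_1 above 0.3 N or contact force between any of the fingers, the arm and large_ball_2 above 0.3 N or contact force between any of the fingers, the arm and large_ball_3 above 0.3 N or contact force between any of the fingers, the arm and small_ball_1 above 0.3 N or contact force between any of the fingers, the arm and small_ball_2 above 0.3 N or contact force between any of the fingers, the arm and small_ball_3 above 0.3 N).
It fails at once if the robot touches a gate instead of working it by the paddle (contact force between any of the fingers, the arm and gate_large above 0.5 N or contact force between any of the fingers, the arm and gate_small above 0.5 N).
It fails at once if the robot touches the dispenser with the small balls, or touches the other with anything but the fingers (over 2 N) (contact force between any of the fingers, the arm and dispenser_small above 2 N or contact force between the arm and dispenser_large above 2 N).
It fails at once if a bystander is moved more than 20 mm (distance of any of white_cup, milk_jug_large, espresso_cup_1, cinnamon_shaker from where it was at the start of the episode above 0.02 m).
It also fails if it takes over 30 s, if anything falls off the work surface, if the arm or the gripper's body presses on something with over 40 N, if the wrist force passes 120 N, or if a joint passes its speed limit or range.

## Robot

A 6-joint arm with a two-finger parallel gripper is mounted at the origin on a cart in front of the work surface, level with it; the furniture and walls round the work are solid. World frame = base frame: x ahead of the robot, y to its left, z up, the work surface at z = 0. Lengths are in m, angles in rad, forces in N, time in s.
With the tool pointing down it reaches from about 0.35 to 0.775 m from the base axis. Payload 5.5 kg.
Tool frame: the origin (TCP) lies midway between the tips of the shut fingers; the grasp point (between the pads) lies grip_point_offset behind it (grip_point_offset is the distance from the TCP to the grasp point, in m); z points along the fingers, y is the direction in which the jaws open and shut (so a half turn about z gives the same grasp; the last joint's range is limited). The gripper opens to 85 mm and grips with 20 to 120 N. Pads are 22 mm wide; open, the fingers measure 114 mm over their backs; the gripper's body (76 mm by 85 mm) begins 54 mm behind the grasp point. The pads swing forward as they close: fully open they stand 13 mm farther back than shut.
Start: joints at [-1.329, 0.313, 0.046, 1.304, 0, 1.431], TCP at [0.214, -0.534, 0.211] pointing down, gripper open.
Joint ranges: [-2.76, 2.76], [-0.86, 1.69], [-1.03, 1.26], [-2.2, 2.34], [-1.47, 1.5], [-3.14, 3.14]. Speed limits (rad/s): [2.57, 2.57, 3.14, 3.14, 3.14, 3.14].

## Interface

Orientations are given as a unit quaternion [w, x, y, z].
In Python, from workcell import * gives the robot as it stands.
- The arm moves only by the tool send_rows, never from a script. Its argument "series" is one flat list of numbers, 7 for each row, row after row: the shift along the tool's x, y, z in cm, then the turn, a rotation vector about the tool's x, y, z in degrees, then the opening, from 0 (shut) to 1 (fully open). A call has 1 to 10 rows; each row is the pose to reach, as a shift and turn from the pose commanded when the call began, along the tool's axes at that moment; what a row does not reach only later rows make up. A row lasts 1/12 s, in which the tool goes at most 41.7 mm and 7.16 degrees, less where a joint would pass 70% of its speed; a pose out of reach is approached as far as the arm can. A call with a gripper value outside its range is refused whole. The fingers move at their own pace and stop on an object; "newtons" is the grip in N (left out, the last holds). Time passes only in rows, so rows that repeat a pose let the fingers close. It gives the time, the measured TCP pose, the force and the opening at its end, in the units of the state.
- get_state(): the state, without advancing time (a new reading comes with each control period).
- read_camera(name): name is "scene" or "top" or "wrist"; returns the picture (384x512x3 uint8, blue, green, red); there is no depth.
- camera_info(name): a dict with "K" (3x3 intrinsics, pixels), "xyz" and "attitude" of the camera in the world. Camera axes: x right, y down, z forward; pixel columns grow to the right and rows downward; lengths in m; the calibration is good to about 2 mm. A picture is of the moment at which its call begins: read the wrist's pose just before it. camera_info takes no time and is no camera call; for the wrist camera it gives the pose at the moment of the call.
- hand_in(): hands the job in, once; it reports no verdict.
Trained networks look in the newest picture that a camera, given by its name, has taken for a name from the list of things; names that differ only in an ending like _2 or _b are one class to them, and where a whole thing is asked for, a point or a joint stands for the part that bears it (a point fixed in the world has none). Each returns a list of dicts, best first, with "p" (0 to 1); they miss things now and then, are a little off and sometimes report something else, mostly with a low value. They report only what shows in the picture. A call takes as long as a camera call.
- silhouettes(camera, label): "pixels" (384x512 bool, what is visible of it) and "box" ([left, top, width, height] in pixels, round what is visible of it).
The state is a dict: "clock": time; "joint_pos": joint angles; "qvel": joint speeds; "tau": joint torques, N m; "tcp_pos": TCP position; "orientation": TCP orientation; "wrist_force": force on the tool from outside, world axes, zero at the start; "ft_torque": the same for the moment, N m; "finger_gap": finger opening in m.
Only numpy, scipy, OpenCV 4.12 (cv2) and the standard library are available. Lean on these libraries where they do the work, as an engineer would, in place of code of your own. Each camera call takes 0.05 s, during which the arm holds its last target. There are 200 camera calls.

## Working session

There is one attempt and no reset: what is moved stays moved. The work goes in short steps, Python scripts to look and compute and a tool call to move; the robot and the scene stay as the last step left them, time stands still between calls to the robot, and variables do not carry over. Pictures are saved under pics/ and viewed, about 8 in all and at most 12, crops included, and the job is handed in when it is done.

Besides the shell and the picture viewer there is one more tool, called after "Request:" as name(argument=value, ...) on one line, values as JSON. send_rows: Moves the arm, as the interface text tells. Its arguments: {"type":"object","properties":{"series":{"type":"array"},"newtons":{"type":"number"}},"required":["series"]}

```bash
mkdir -p pics; python3 - <<'E'
from workcell import *
import cv2
s=get_state();print({k:(v if not hasattr(v,'round') else v) for k,v in s.items()})
for n in("scene","top"):
    im=read_camera(n);cv2.imwrite(f"pics/{n}0.png",im);print(n,camera_info(n))
    for l in("large_ball_1","small_ball_1","paddle_large","paddle_small","dispenser_large"):
        print(l,[(round(d["p"],2),d["box"]) for d in silhouettes(n,l)][:4])
a=cv2.imread("pics/scene0.png");b=cv2.imread("pics/top0.png")
E
```

```text
{'clock': 0.0, 'joint_pos': array([-1.32860021e+00,  3.14014795e-01,  4.49869353e-02,  1.30356437e+00,
       -1.61410662e-05,  1.43118070e+00]), 'qvel': array([-2.26511134e-04, -4.28361744e-04, -7.41870802e-04, -5.30015960e-04,
        7.43669417e-05,  1.81167678e-03]), 'tau': array([-9.36357792e-04, -4.80626893e+01,  2.98533869e+01,  1.92409067e-02,
       -3.13079145e-04, -5.84569193e-06]), 'tcp_pos': array([ 0.21409625, -0.53308571,  0.21010394]), 'orientation': array([-8.96359114e-04,  9.81832353e-01,  1.89748317e-01, -5.40959901e-05]), 'wrist_force': array([ 0.14305728,  0.10683956, -0.23126646]), 'ft_torque': array([-0.0228993 , -0.01776998, -0.02430004]), 'finger_gap': 0.0855176806890965}
scene {'K': array([[479.81572949,   0.        , 246.5906852 ],
       [  0.        , 479.81572949, 186.45931519],
       [  0.        ,   0.        ,   1.        ]]), 'xyz': array([-0.41547833,  0.70837885,  1.06760572]), 'attitude': array([ 0.20170258, -0.41874354,  0.80622561, -0.36601938])}
large_ball_1 [(0.52, [279.4, 172.3, 7.2, 8.6]), (0.48, [283.4, 175.7, 10.4, 8.4])]
small_ball_1 []
paddle_large []
paddle_small [(0.81, [196.0, 193.3, 63.6, 29.9])]
dispenser_large [(0.68, [273.1, 167.2, 40.2, 56.4]), (0.44, [198.2, 192.3, 61.4, 29.8])]
top {'K': array([[400.16558307,   0.        , 254.73243809],
       [  0.        , 400.16558307, 192.19978558],
       [  0.        ,   0.        ,   1.        ]]), 'xyz': array([0.46159085, 0.10269642, 1.3253331 ]), 'attitude': array([ 0.02370077, -0.70120813,  0.71203931, -0.02730286])}
large_ball_1 [(0.43, [302.0, 191.0, 14.6, 12.2])]
small_ball_1 []
paddle_large [(0.87, [305.7, 220.3, 65.6, 13.5])]
paddle_small [(0.81, [196.7, 208.3, 65.7, 19.3])]
dispenser_large [(0.72, [302.0, 209.2, 6.2, 10.0]), (0.67, [289.3, 186.3, 82.7, 69.4])]
```

```bash
python3 - <<'E'
import cv2
b=cv2.imread("pics/top0.png");a=cv2.imread("pics/scene0.png")
cv2.imwrite("pics/topc.png",cv2.resize(b[140:290,160:400],None,fx=3.3,fy=3.3,interpolation=cv2.INTER_CUBIC))
E
```

```text
(no output)
```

View pics/topc.png

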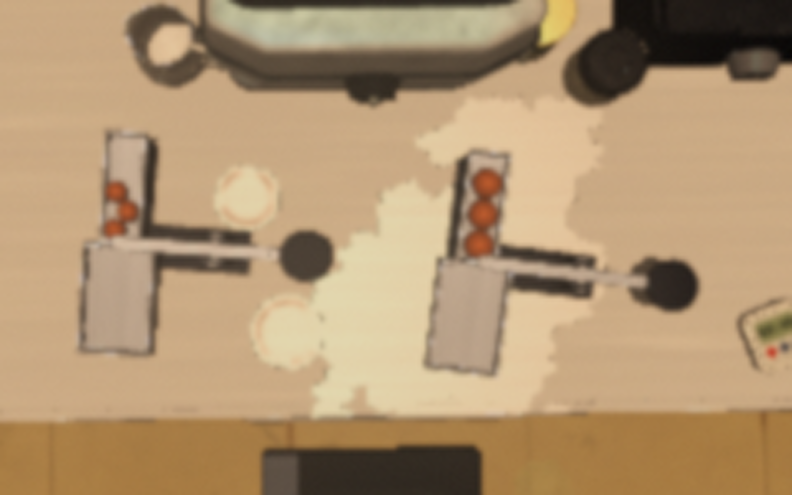

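View pics/scene0.png

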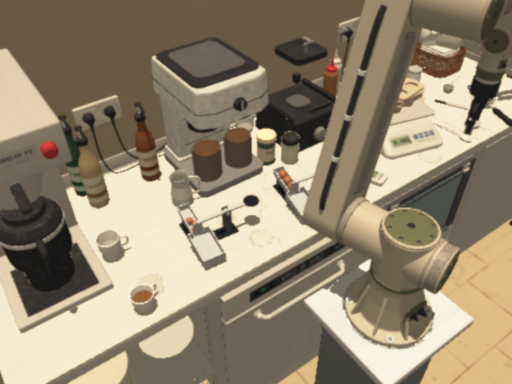

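The right-hand unit in the top view holds the large balls: three in a row at crop (487,183), (482,214) and (479,244). Its paddle is at crop (672,285). The left unit has the small balls. The arm, at the right edge of the scene view, is clear of both.

```bash
cat >h.py <<'E'
from workcell import *
import numpy as np, cv2
from scipy.spatial.transform import Rotation as R
def rot(q): return R.from_quat(np.roll(q,-1))
def bp(c,u,v,z):
    d=rot(c["attitude"]).apply(np.linalg.solve(c["K"],[u,v,1])); return c["xyz"]+d*(z-c["xyz"][2])/d[2]
def pj(c,p):
    q=c["K"]@rot(c["attitude"]).inv().apply(np.array(p)-c["xyz"]); return q[:2]/q[2]
E
python3 - <<'E'
from h import *
c=camera_info("top"); im=cv2.imread("pics/top0.png").astype(int)
def crop(x,y): return 160+(x+.5)/3.3-.5,140+(y+.5)/3.3-.5
for n,x,y,z in[("paddle",672,285,.09),("paddleS",306,255,.09),("b1",479,244,.053),("b2",482,214,.058),("b3",487,183,.063),("forkend",595,262,0),("trayBL",426,367,.04),("trayBR",494,374,.04),("jointpaddle",640,281,.095),("gateend",485,262,.095)]:
    print(n,bp(c,*crop(x,y),z).round(4))
# dark disc centroid
m=im.max(2)<62; w=np.zeros_like(m); w[214:240,352:376]=1; m&=w
ys,xs=np.nonzero(m);print(xs.mean(),ys.mean(),m.sum(),bp(c,xs.mean(),ys.mean(),.09))
print(pj(camera_info("scene"),bp(c,xs.mean(),ys.mean(),.09)))
s=get_state();print(rot(s["orientation"]).as_matrix().round(3))
E
```

```text
paddle [ 0.4413 -0.237   0.09  ]
paddleS [0.4746 0.1041 0.09  ]
b1 [ 0.4829 -0.0625  0.053 ]
b2 [ 0.5116 -0.0655  0.058 ]
b3 [ 0.541  -0.0703  0.063 ]
forkend [ 0.464  -0.1853  0.    ]
trayBL [ 0.3653 -0.0101  0.04  ]
trayBR [ 0.3576 -0.0756  0.04  ]
jointpaddle [ 0.4456 -0.206   0.095 ]
gateend [ 0.4654 -0.0622  0.095 ]
362.89102564102564 225.8846153846154 156 [ 0.44175416 -0.23579521  0.09      ]
[340.49990373 165.07995895]
[[ 0.928  0.373  0.   ]
 [ 0.373 -0.928 -0.   ]
 [-0.     0.    -1.   ]]
```

Request:
send_rows(series=[3.2,-1.9,0,0,0,0,0,6.4,-3.8,0,0,0,0,0,9.7,-5.7,0,0,0,0,0,12.9,-7.6,0,0,0,0,0,16.1,-9.5,0,0,0,0,0,19.3,-11.4,0,0,0,0,0,22.5,-13.3,0,0,0,0,0,25.7,-15.2,0,0,0,0,0,29,-17.1,0,0,0,0,0,32.2,-19,0,0,0,0,0], newtons=20)

```text
clock: 1.43
tcp_pos: [0.4432, -0.2358, 0.2113]
orientation: [0.0, 0.982, 0.19, 0.0]
wrist_force: [0.3, -0.9, -0.5]
finger_gap: 0.0
```

Request:
send_rows(series=[0,0,3,0,0,0,0,0,0,6,0,0,0,0,0,0,8.5,0,0,0,0,0,0,9.5,0,0,0,0,0,0,9.5,0,0,0,0])

```text
clock: 1.85
tcp_pos: [0.4406, -0.236, 0.1137]
orientation: [-0.002, 0.982, 0.19, -0.002]
wrist_force: [0.0, -0.1, -0.5]
finger_gap: 0.0002
```

```bash
python3 - <<'E'
from h import *
s=get_state();print(s["tcp_pos"],s["finger_gap"],s["wrist_force"],s["clock"],rot(s["orientation"]).as_matrix().round(3))
c=camera_info("wrist");w=read_camera("wrist");t=read_camera("top");sc=read_camera("scene")
print([(d["p"],d["box"]) for d in silhouettes("wrist","paddle_large")][:2], pj(c,s["tcp_pos"]),pj(c,[.4415,-.237,.09]))
cv2.imwrite("pics/w1.png",np.hstack([w,cv2.resize(t[170:270,270:400],(390,300))[:300].copy() if 0 else cv2.copyMakeBorder(cv2.resize(t[170:270,290:386],(288,300)),0,84,0,0,0)]))
E
```

```text
[ 0.44063668 -0.23600124  0.11370518] 0.0002075127368095467 [ 0.03759258 -0.09415726 -0.48763258] 1.85 [[ 0.928  0.373 -0.004]
 [ 0.373 -0.928  0.003]
 [-0.003 -0.004 -1.   ]]
[(0.8, [0.0, 66.1, 306.6, 177.6])] [260.36564735 228.81038008] [262.16540446 213.81005314]
```

View pics/w1.png

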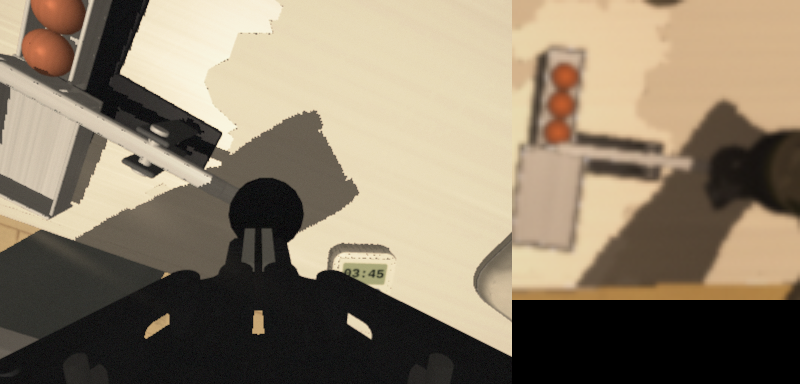

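The wrist view shows the paddle disc at (266,212), close to the predicted (262,214), with the shut fingertips above it at (258,230). I'll press now.

Request:
send_rows(series=[0,0,1.5,0,0,0,0,0,0,2.5,0,0,0,0,0,0,3.5,0,0,0,0,0,0,4.5,0,0,0,0,0,0,5.3,0,0,0,0,0,0,5.8,0,0,0,0,0,0,5.8,0,0,0,0,0,0,5.8,0,0,0,0])

```text
clock: 2.72
tcp_pos: [0.4424, -0.2375, 0.058]
orientation: [0.0, 0.982, 0.19, -0.0]
wrist_force: [0.4, -1.1, 1.5]
finger_gap: 0.0001
```

```bash
python3 - <<'E'
from h import *
s=get_state();print(s["tcp_pos"],s["wrist_force"],s["clock"])
w=read_camera("wrist");t=read_camera("top")
cv2.imwrite("pics/w2.png",np.hstack([w,cv2.copyMakeBorder(cv2.resize(t[170:270,290:386],(288,300)),0,84,0,0,0)]))
E
```

```text
[ 0.44237181 -0.23748476  0.05800553] [ 0.4346588  -1.06864069  1.51806849] 2.7167
```

View pics/w2.png

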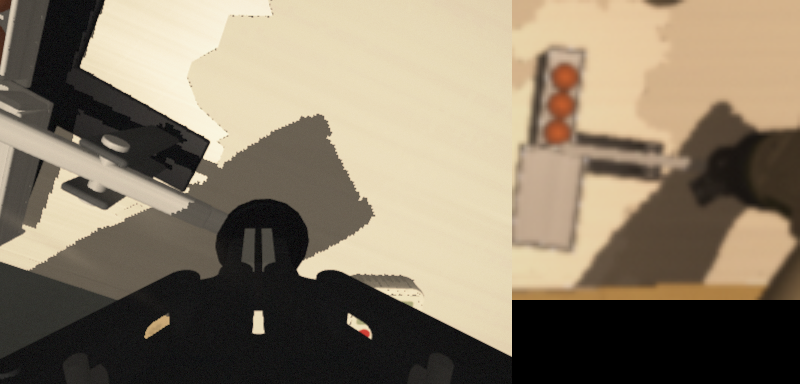

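The paddle is down, but at z 0.058 (about 0.3 rad) the balls are still in the hopper, at inset (565,76), (560,104) and (556,132). I'll press further.

Request:
send_rows(series=[0,0,0.4,0,0,0,0,0,0,0.7,0,0,0,0,0,0,0.9,0,0,0,0,0,0,0.9,0,0,0,0,0,0,0.9,0,0,0,0,0,0,0.9,0,0,0,0,0,0,0.9,0,0,0,0,0,0,0.9,0,0,0,0,0,0,0.9,0,0,0,0])

```text
clock: 3.57
tcp_pos: [0.4423, -0.2374, 0.0491]
orientation: [0.0, 0.982, 0.19, 0.0]
wrist_force: [0.3, 1.8, 3.6]
finger_gap: -0.0002
```

```bash
python3 - <<'E'
from h import *
s=get_state();print(s["tcp_pos"],s["wrist_force"],s["clock"])
t=read_camera("top")
for d in silhouettes("top","large_ball_1"): print(d["p"],d["box"])
m=(t[...,2].astype(int)-t[...,0]>75)[170:270,290:350]
n,_,st,ce=cv2.connectedComponentsWithStats(m.astype(np.uint8)); print(st[1:],ce[1:]+[290,170])
cv2.imwrite("pics/w3.png",cv2.resize(t[170:270,290:386],(576,600)))
E
```

```text
[ 0.44233357 -0.23739099  0.04907982] [0.27745412 1.83045661 3.61843137] 3.5667
0.5 [297.1, 224.3, 13.8, 12.3]
0.4 [294.4, 241.9, 12.9, 8.0]
[[  7  55  10  27 167]
 [  0  95  60   5 225]] [[301.52694611 238.00598802]
 [322.75111111 267.54666667]]
```

View pics/w3.png

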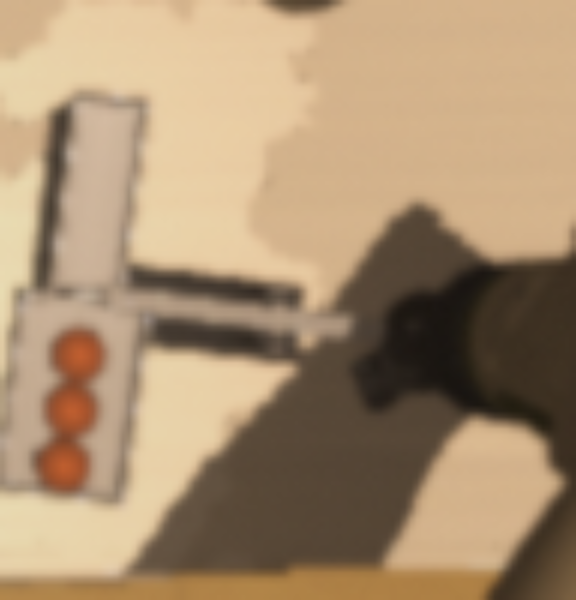

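All three balls are in the tray, at picture (78,355), (71,408) and (62,465), and the hopper is empty. I'll release.

Request:
send_rows(series=[0,0,-1,0,0,0,0,0,0,-2,0,0,0,0,0,0,-3,0,0,0,0,0,0,-4,0,0,0,0,0,0,-6,0,0,0,0,0,0,-9,0,0,0,0,0,0,-12,0,0,0,0,0,0,-15,0,0,0,0,0,0,-15,0,0,0,0,0,0,-15,0,0,0,0])

```text
clock: 4.5
tcp_pos: [0.4434, -0.2382, 0.2017]
orientation: [0.002, 0.982, 0.19, 0.002]
wrist_force: [0.0, 0.0, -0.1]
finger_gap: 0.0002
```

```bash
python3 - <<'E'
from h import *
s=get_state();print(s["tcp_pos"],s["wrist_force"],s["clock"])
w=read_camera("wrist");c=camera_info("top")
for k in range(2):
    t=read_camera("top")
    m=((t[...,2].astype(int)-t[...,0])>75)[200:258,290:312]
    d=cv2.distanceTransform(m.astype(np.uint8),cv2.DIST_L2,5)
    ys,xs=np.nonzero(m);pts=np.c_[xs+290,ys+200].astype(np.float32)
    _,l,ce=cv2.kmeans(pts,3,None,(3,50,.1),5,cv2.KMEANS_PP_CENTERS)
    o=np.array([.466,-.060]);a=np.radians(-7.6);ex=np.array([np.cos(a),np.sin(a)]);ey=np.array([-ex[1],ex[0]])
    for q in ce[np.argsort(ce[:,1])]:
        p=bp(c,*q,.043)[:2]-o;print(q,(p@ex).round(4),(p@ey).round(4))
t=cv2.resize(t[170:270,210:386],(528,300))
cv2.imwrite("pics/w4.png",np.vstack([cv2.resize(w,(528,300))[:300],t]))
E
```

```text
[ 0.44340226 -0.23817285  0.20167757] [ 0.03478649  0.00842704 -0.12388651] 4.5
[302.69644 229.01787] -0.0322 -0.0002
[301.4138  237.96552] -0.061 0.0008
[300.2963  247.12964] -0.0902 0.0012
[302.69644 229.01787] -0.0322 -0.0002
[301.4138  237.96552] -0.061 0.0008
[300.2963  247.12964] -0.0902 0.0012
```

View pics/w4.png

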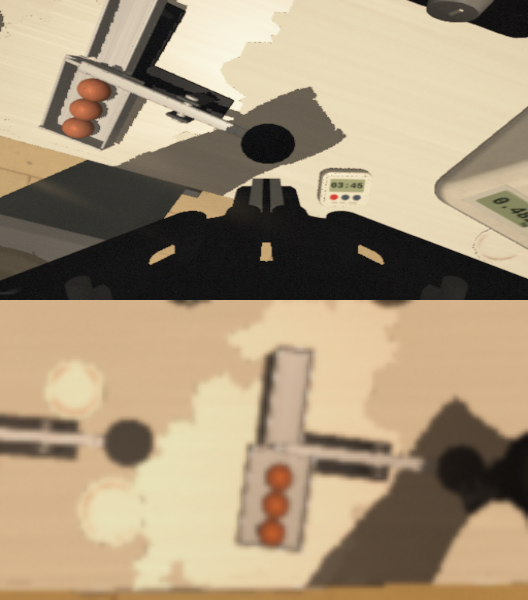

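The three balls are at rest in the tray, at (95,90), (86,109) and (78,128) in the upper picture. The gripper is clear, and the paddle is at (268,143), which is about wrist pixel (260,183). I'll check the paddle height, then hand in.

```bash
python3 - <<'E'
from h import *
c=camera_info("wrist");print([pj(c,p).round(1) for p in([.4415,-.237,.09],[.4426,-.2295,.053])])
f=cv2.imread("pics/w4.png")
g=(f[100:180,230:310].max(2)<50);n,l,st,ce=cv2.connectedComponentsWithStats(g.astype(np.uint8));k=l[43,38];print((ce[k]+[230,100])*[512/528,384/300],st[k]*np.array([1,1,512/528,384/300,1]), "width px expected",[c["K"][0,0]*.05/(c["xyz"][2]-z) for z in(.09,.053)])
hand_in()
E
```

```text
[array([259.8, 182.6]), array([253.3, 170.2])]
[259.47132754 183.33562273] [  11.           24.           52.36363636   49.92       1654.        ] width px expected [np.float64(56.0269261625404), np.float64(49.27336409816944)]
the job is handed in; nothing more can be done
```

I pressed the paddle of the large-ball dispenser (the right-hand unit seen from above) with the shut fingertips. I held it down until all three balls had rolled into the tray, then lifted clear and handed in; `hand_in` gives no verdict.

- **Press:** the first press, to a fingertip height of 58 mm, released no balls. Pressing on to 49 mm released all three, at up to about 3.6 N on the wrist.
- **Balls:** they lie about 32, 61 and 90 mm in front of the gate and within 2 mm of the tray's centre line. Two pictures in a row showed them in the same place.
- **Lever:** the paddle was seen at wrist pixel (259.5, 183.3), against (259.8, 182.6) expected at rest, so it is back up. One cross-check was less clear: the disc measured 52 px wide, between the 56 px expected at rest and 49 px fully down. I trusted the position match.
- **Robot:** the gripper ended about 110 mm above the paddle with practically no wrist force (0.1 N).
- **Other dispenser and crockery:** the arm stayed clear of the other dispenser throughout, and its paddle showed no change in the last picture. I did not re-measure its balls or the crockery at the end.

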